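# Put the top bar and handle back on the rolling mill

### The arm

A 6-joint arm with a two-finger parallel gripper is mounted at the origin on the work surface. World frame = base frame: x ahead of the robot, y to its left, z up, the work surface at z = 0. Lengths are in mm, angles in rad, forces in N, time in s.
With the tool pointing down it reaches from about 350 to 875 mm from the base axis. Payload 15.5 kg.
Tool frame: the origin (TCP) lies on the mounting face of the last link; the fingertips stand 173 mm ahead of it and the grasp point (between the pads) lies 155 mm ahead of it; z points along the fingers, y is the line along which they close (so a half turn about z gives the same grasp; the last joint's range is limited). The gripper opens to 85 mm and grips with 20 to 120 N. Pads are 22 mm wide; open, the fingers measure 114 mm over their backs; the gripper's body (76 mm by 85 mm) begins 54 mm behind the grasp point. The pads swing forward as they close: fully open they stand 13 mm farther back than shut.
Start: joints at [-1.433, 0.494, 1.345, -0, 1.302, -0.096], TCP at [144.799, -607.998, 404.677] pointing down, gripper open.
Joint ranges: [-2.91, 2.91], [-0.82, 2.16], [0.22, 2.67], [-1.22, 4.37], [0.12, 2.79], [-3.08, 3.08]. Speed limits (rad/s): [1.89, 1.89, 2.57, 3.01, 3.01, 3.01].

### API

Orientations are given as a unit quaternion [x, y, z, w].
In Python, from station import env gives the robot as it stands.
- The arm moves only by the tool arm_command, never from a script. Its argument "series" is text: rows parted by semicolons, each of 7 numbers parted by spaces: the shift along the tool's x, y, z in units of 40 mm (1.0 is 40 mm), then the turn, a rotation vector about the tool's x, y, z in units of 6 degrees (1.0 is 6 degrees), then the opening, from -1 (shut) to 1 (fully open). A call has exactly 8 rows; each row is the pose to reach, as a shift and turn from the pose commanded when the call began, along the tool's axes at that moment; what a row does not reach only later rows make up. A row lasts 1/12 s, in which the tool goes at most 41.7 mm and 7.16 degrees, less where a joint would pass 70% of its speed; a pose out of reach is approached as far as the arm can. A call with a gripper value outside its range is refused whole. The fingers move at their own pace and stop on an object; "newtons" is the grip in N (left out, the last holds). Time passes only in rows, so rows that repeat a pose let the fingers close, or fill a call up. It gives the time, the measured TCP pose, the force, the opening and the grip force at its end, in the units of the state.
- env.read_state(): the state, without advancing time (a new reading comes with each control period).
- env.capture(name): name is "scene" or "top" or "wrist"; returns a dict with "pixels" (420x560x3 uint8, red, green, blue), "vfov" (degrees; the focal length in pixels is half the picture's height over the tangent of half this angle, whatever the lens; pixels are square), "cx", "cy" (the principal point, pixels), "R" (3x3) and "t" (3): a world point X has camera coordinates R X + t. Camera axes: x right, y down, z forward; pixel columns grow to the right and rows downward; lengths in mm; the calibration is good to about 2 mm. The wrist camera is an equidistant fisheye: a pixel r from the principal point sees the ray r / f radians off the axis. A picture is of the moment at which its call begins. There is no depth.
- env.job_done(): hands the job in; it is judged then, once.
The state is a dict: "time": time; "qpos": joint angles; "qd": joint speeds; "joint_efforts": joint torques, N m; "ee_pos": TCP position; "tcp_rot": TCP orientation; "force": force on the tool from outside, world axes, zero at the start; "torque": the same for the moment, N m; "grip_width": finger opening in mm; "grasp_force": force on a finger pad.
Only numpy, scipy, OpenCV 4.12 (cv2) and the standard library are available. Lean on these libraries where they do the work, as an engineer would, in place of code of your own. Each camera call takes 0.05 s, during which the arm holds its last target. There are 200 camera calls.

### The job

The jeweller's rolling mill has been cleaned: put its flat steel top bar back across the two cheeks, down in their saddles with the spindle through its hole, and let go of it. Then fit the square-bored T-handle on the spindle's square end and push it down until it sits fully home on the spindle's shoulder; find the turn at which the squares match by feel or by eye. Leave the flask, the hammer and the dish where they are.

Things in the scene. Friction and masses are not known exactly. Their poses are not given: they have to be found in the camera images.
- mill: Grey cast-iron bench rolling mill, fixed, 110 (x) x 200 (y) x 174 mm high. Origin: centre of its underside, z up, y from cheek to cheek. Two upright cheeks at y = -65 and +65, each 62 (x) x 26 (y), flat tops (saddles) at z = 130. Between them two rolls, a crosshead (top at z = 105) and on the mill's axis an upright steel spindle: round, 20 diameter, up to a shoulder, then square.
- bar_seat (a point): Where the centre of the bar's underside belongs: on the spindle axis at saddle height, 130 mm above the bench; axes as the mill's. Each saddle has lips 6 mm high and 6 mm thick along its edges at x = -28 and +28 mm, leaving 50 mm between them for the 44 mm bar.
- spindle_seat (a point): Where the centre of the handle's underside belongs: on the spindle axis at its shoulder, 149 mm above the bench. Above it the end is 16 x 16 mm square for 22 mm, then a 3 mm tip tapers to 13 mm square (top at 174). Axes as the mill's: the spindle's own turn varies, is not reported and must be felt or seen; it is stiff to turn (0.6 N m).
- bar: Loose flat bar of bright steel, 44 (x) x 170 (y) x 14 mm thick, 0.45 kg, with a 28 mm round hole through its middle; either end may go either way. Lies flat on the bench; origin at the centre of its underside. Can be gripped across its width at the middle: once seated, the spindle rises 44 mm above its underside, between the fingers.
- handle: Loose steel T-handle, 0.3 kg, standing upright: square hub 30 x 30, 60 mm tall, two round arms (12 mm thick, 142 over the end balls) along y, 47 mm above its underside. Origin: centre of the underside. From below a blind square bore 17.2 x 17.2, 32 deep, sides parallel to the hub's. Grip the hub across x from above; any of its four quarter turns fits.
- flask: Bystander: amber glass flask with a cap, 44 mm diameter, 85 mm high; origin at the centre of its underside.
- hammer: Bystander: small hammer lying flat, 200 mm long; origin under its middle.
- dish: Bystander: small white ceramic dish, 68 mm diameter, 26 mm high; origin at the centre of its underside.
Things that resemble listed ones, but are neither listed nor needed, are in the scene too. Several things have the shape of the handle; the one meant has the colours described above.

How it is judged:
By the outcome, as a careful person would: the job done as asked, in the order asked, and still so for the second after the job is handed in, with the robot touching nothing.
It also fails if it takes over 72 s, if anything falls off the work surface, if the arm or the gripper's body presses on something with over 40 N, if the wrist force passes 120 N, or if a joint passes its speed limit or range.

## Working session

There is one attempt and no reset: what is moved stays moved. The work goes in short steps, Python scripts to look and compute and a tool call to move; the robot and the scene stay as the last step left them, time stands still between calls to the robot, and variables do not carry over. Pictures are saved under pics/ and viewed, at most 12 in all, crops included, and the job is handed in when it is done.

Besides the shell and the picture viewer there is one more tool, called after "Emit:" as name(argument=value, ...), one argument or row to a line, values as JSON. arm_command: Moves the arm, as the interface text tells. Its arguments: {"type":"object","properties":{"series":{"type":"string"},"newtons":{"type":"number"}},"required":["series"]}

```bash
ls; mkdir -p pics
cat > h.py <<'E'
import numpy as np, cv2, json
from station import env
from scipy.spatial.transform import Rotation as Rn
def cap(n,f):
    c=env.capture(n); cv2.imwrite(f,c["pixels"][:,:,::-1]); np.savez(f[:-4]+'.npz',**c); return c
def ray(c,u,v):
    p=np.asarray(c["pixels"]); f=p.shape[0]/2/np.tan(np.radians(float(c["vfov"]))/2)
    a=np.array([u-float(c["cx"]),v-float(c["cy"])])/f
    if 'fish' in c and c['fish']:
        r=np.linalg.norm(a); d=np.array([*(a/max(r,1e-9)*np.sin(r)),np.cos(r)])
    else: d=np.array([a[0],a[1],1.])
    R=np.array(c["R"]);t=np.array(c["t"]); return -R.T@t, R.T@d
def onz(c,u,v,z):
    o,d=ray(c,u,v); return o+d*(z-o[2])/d[2]
def load(f,fish=False):
    c=dict(np.load(f)); c['fish']=fish; return c
def proj(c,X):
    p=np.array(c["R"])@np.array(X)+np.array(c["t"]); f=210/np.tan(np.radians(float(c["vfov"]))/2)
    if c.get('fish'):
        rr=np.hypot(p[0],p[1]); th=np.arctan2(rr,p[2]); q=p[:2]/rr*th
    else: q=p[:2]/p[2]
    return q*f+[float(c["cx"]),float(c["cy"])]
E
python3 - <<'E'
from h import *
a=cap("top","pics/top.png");b=cap("scene","pics/scene.png")
w=cap("wrist","pics/wrist.png")
for c in (a,b,w): print(c["vfov"],c["cx"],c["cy"],(-np.array(c["R"]).T@np.array(c["t"])).round())
cv2.imwrite("pics/both.png",cv2.resize(np.vstack([np.hstack([a["pixels"],b["pixels"]])])[:,:,::-1],(800,300)))
print(env.read_state())
E
```

```text
pics
43.49498328844357 283.71718489255954 211.8574186306623 [ 310.   56. 1365.]
50.33325746725439 281.63288824006355 210.4301564152881 [1169.   82.  950.]
65.70646984690485 282.66512320275007 209.40365275740268 [ 226. -588.  374.]
{'time': 0.15, 'qpos': array([-1.43246810e+00,  4.94051661e-01,  1.34597408e+00,  3.12782443e-07,
        1.30250672e+00, -9.55241935e-02]), 'qd': array([-0.00046353, -0.00324391, -0.00124264,  0.00057831, -0.00043807,
        0.00075957]), 'joint_efforts': array([ 1.66634865e-03, -8.82542825e+01, -3.84062755e+01, -8.55962162e-05,
        7.17397663e-03,  6.75326282e-05]), 'ee_pos': array([ 144.80241672, -607.88103636,  404.23517433]), 'tcp_rot': array([ 9.93171810e-01,  1.16659909e-01, -9.90539546e-06, -4.69800163e-04]), 'force': array([ 0.34601181, -0.10076853,  0.21574529]), 'torque': array([ 0.021373  , -0.03922375, -0.01279035]), 'grasp_force': 0.0, 'grip_width': 85.55073777063818}
```

View pics/top.png

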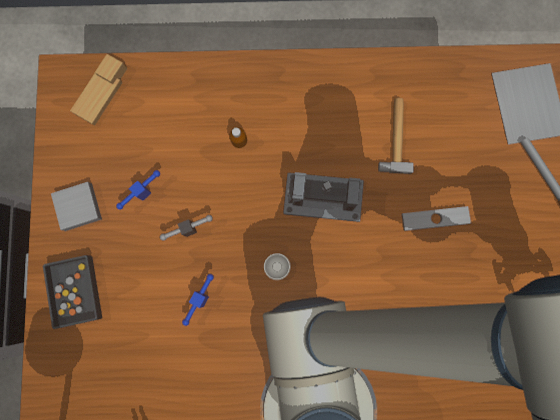

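View pics/scene.png

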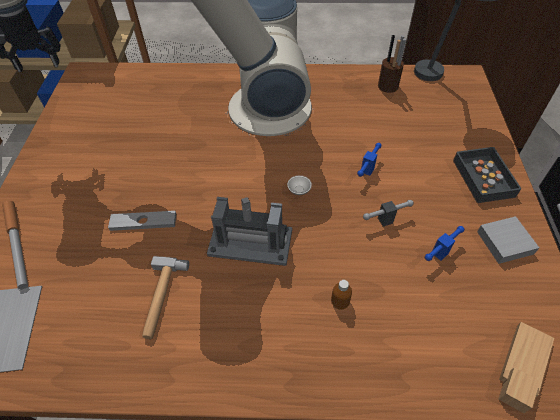

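Top view: the handle-shaped things are blue at (139,189), blue at (198,299) and grey steel at (186,227). The steel one fits the description (a steel T-handle). The mill is at about (325,197), the bar at (437,217), the dish at (277,266), the flask at (237,135) and the hammer at (397,150). The scene view agrees. Next is an enlarged crop plus rough measurements.

Run:
```python
from h import *
c=load("pics/top.npz"); im=c["pixels"][:,:,::-1]
A=cv2.resize(im[165:265,150:250],(400,400),interpolation=cv2.INTER_CUBIC)
B=cv2.resize(im[165:265,275:475],(800,400),interpolation=cv2.INTER_CUBIC)
s=load("pics/scene.npz")["pixels"][:,:,::-1]
A2=cv2.resize(s[185:235,350:400+50],(400,200),interpolation=cv2.INTER_CUBIC)
A2=cv2.resize(s[180:230,350:430],(400,250),interpolation=cv2.INTER_CUBIC)
row=np.zeros((200,800,3),np.uint8); row[:, :320]=cv2.resize(A2,(320,200)); row[:,400:600]=cv2.resize(A,(200,200))
cv2.imwrite("pics/crop.png",np.vstack([B,row]))
for n,u,v,z in [("bar",436.5,217.5,14),("spind",327,186,174),("handlehub",187,227,60),("dish",277,266,26),("flask",236,131,85),("hamhead",397,168,15),("handleblue",139,189,60)]:
    print(n,onz(c,u,v,z).round(1))
```

```text
bar [ 476.1 -314.6   14. ]
spind [533.3 -24.5 174. ]
handlehub [456.5 320.1  60. ]
dish [357.4  97.1  26. ]
flask [694.4 194.3  85. ]
hamhead [ 607.7 -218.8   15. ]
handleblue [555.2 443.2  60. ]
```

View pics/crop.png

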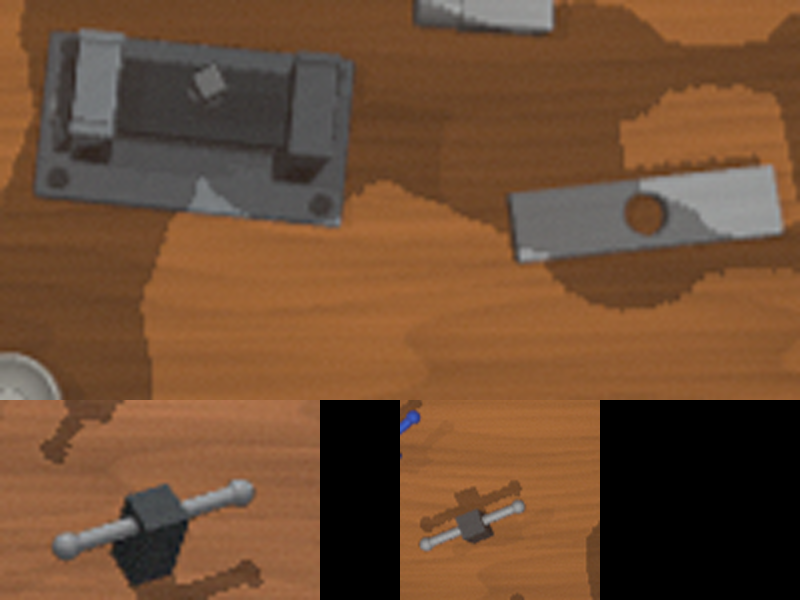

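The crop shows a steel handle with a dark square hub at top (187,227) and scene (388,213), while the other two are blue all over, so this is the right one. The spindle's square tip at top (327,186) is visibly turned relative to the mill. Next I'll get the yaws and the moves.

```bash
cat >> h.py <<'E'
def goal(x,y,z,cy):
    """grasp point x,y,z ; cy = world angle (deg) of closing axis; tool down"""
    st=env.read_state(); R0=Rn.from_quat(st["tcp_rot"]); best=None
    for k in (0,180):
        a=np.radians(cy+k); Y=np.array([np.cos(a),np.sin(a),0]); Z=np.array([0,0,-1.]); X=np.cross(Y,Z)
        R=Rn.from_matrix(np.c_[X,Y,Z]); rv=(R0.inv()*R).as_rotvec(degrees=True)
        if best is None or np.linalg.norm(rv)<np.linalg.norm(best): best=rv
    d=R0.inv().apply(np.array([x,y,z+155])-st["ee_pos"])
    print("shift",(d/40).round(3),"turn",(best/6).round(3),"yaxis",np.degrees(np.arctan2(*R0.apply([0,1,0])[1::-1])).round(2))
E
python3 - <<'E'
from h import *
c=load("pics/top.npz")
P=lambda u,v,z:onz(c,275+u/4-.375,165+v/4-.375,z)
b=np.array([P(*p,14) for p in [(510,194),(772,166),(782,232),(518,262)]])[:,:2].astype(np.float32)
print("bar corners",b.round(1).tolist(),cv2.minAreaRect(b), b.mean(0))
h=P(646,213,14);print("hole",h)
m=np.array([P(*p,16) for p in [(52,30),(354,60),(340,226),(36,194)]])[:,:2]
print("mill base",m.round(1).tolist(),m.mean(0)); e=m[0]+m[3]-m[1]-m[2];print("mill y ang",np.degrees(np.arctan2(e[1],e[0])))
print("spindle top",P(210,82,174))
t=onz(c,164,238,47),onz(c,209.5,218,47); t=[onz(c,150+(u-400)/2-.25,165+(v-400)/2-.25,47) for u,v in [(425,545),(519,508)]]
print("handle",t,(t[0]+t[1])/2,np.degrees(np.arctan2(*(t[0]-t[1])[1::-1])))
e=b[0]+b[3]-b[1]-b[2]; a=np.degrees(np.arctan2(e[1],e[0])); print("bar ang",a)
goal(h[0],h[1],140,a-90)
E
```

```text
bar corners [[488.8999938964844, -227.0], [504.3999938964844, -396.0], [461.5, -399.79998779296875], [444.79998779296875, -230.1999969482422]] ((474.5688781738281, -313.0869140625), (44.22016525268555, 170.58074951171875), 5.229910850524902) [ 474.87445 -313.23502]
hole [ 475.14650067 -313.5942357    14.        ]
mill base [[601.6, 66.7], [578.2, -129.4], [469.6, -116.7], [493.6, 78.7]] [535.75454552 -25.19616928]
mill y ang 83.10238357393774
spindle top [535.31543919 -24.82857357 174.        ]
handle [array([432.94068035, 385.11504682,  47.        ]), array([478.06189891, 266.52424464,  47.        ])] [455.50128963 325.81964573  47.        ] 110.8307304017204
bar ang 95.42586
shift [ 9.738 -5.241  2.737] turn [-7.0000e-03 -7.0000e-03 -1.3671e+01] yaxis -76.6
```

Emit:
arm_command(
  series="1 -.6 .2 0 0 -1 1; 2 -1.2 .5 0 0 -2.2 1; 3 -1.7 .8 0 0 -3.4 1; 4 -2.2 1.1 0 0 -4.6 1; 4.9 -2.7 1.4 0 0 -5.8 1; 5.8 -3.2 1.7 0 0 -7 1; 6.7 -3.7 2 0 0 -8.2 1; 7.5 -4.1 2.2 0 0 -9.4 1",
)

```text
time: 0.82
ee_pos: [384.9, -390.0, 320.8]
tcp_rot: [0.82, 0.573, -0.0, -0.0]
force: [0.6, -0.6, -0.2]
grip_width: 85.7
grasp_force: 0.0
```

```bash
python3 -c "
from h import *
print(env.read_state()['time'],env.read_state()['ee_pos']);goal(475,-313.4,140,5.4)"
```

```text
0.8167 [ 384.92256742 -389.99082716  320.81971597]
shift [2.573 1.456 0.646] turn [-4.000e-03 -4.000e-03 -4.255e+00] yaxis -20.13
```

Emit:
arm_command(
  series=".8 .4 .2 0 0 -1 1; 1.6 .8 .4 0 0 -2.1 1; 2.2 1.2 .5 0 0 -3.2 1; 2.2 1.2 .5 0 0 -4.25 1; 2.2 1.2 .5 0 0 -4.25 1; 2.2 1.2 .5 0 0 -4.25 1; 2.2 1.2 .5 0 0 -4.25 1; 2.2 1.2 .5 0 0 -4.25 1",
)

```text
time: 1.48
ee_pos: [459.1, -326.7, 301.7]
tcp_rot: [0.677, 0.736, -0.0, 0.0]
force: [-0.9, -0.7, -0.3]
grip_width: 85.5
grasp_force: 0.0
```

Run:
```python
from h import *
c=cap("wrist","pics/w1.png"); goal(475,-313.4,8,5.4)
c=load("pics/w1.npz",True)
print("cam",(-c["R"].T@c["t"]).round(1),"hole pred",proj(c,[475,-313.4,14]),[proj(c,[*p,14]).round().tolist() for p in [(489,-227),(504,-396),(461.5,-400),(445,-230)]])
```

```text
shift [0.297 0.423 3.468] turn [ 0.001  0.001 -0.095] yaxis 4.83
cam [ 451.6 -242.8  271.1] hole pred [304.03441167 191.16739664] [[332.0, 87.0], [326.0, 280.0], [279.0, 281.0], [276.0, 85.0]]
```

View pics/w1.png

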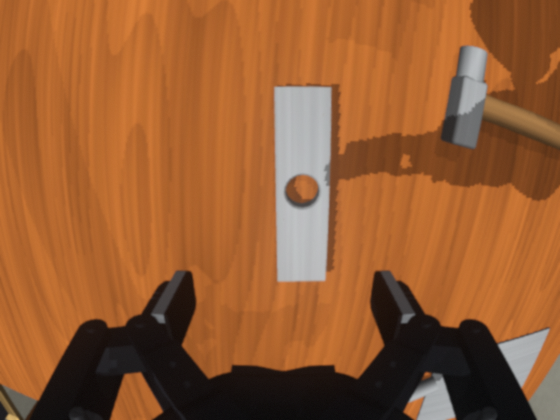

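The bar shows as a clean strip, with its hole at (302,190) against a predicted (304,191), so the measurement holds. Descending.

Emit:
arm_command(
  series=".3 .4 .9 0 0 -.1 1; .3 .4 1.8 0 0 -.1 1; .3 .4 2.6 0 0 -.1 1; .3 .4 3.1 0 0 -.1 1; .3 .4 3.22 0 0 -.1 1; .3 .4 3.22 0 0 -.1 1; .3 .4 3.22 0 0 -.1 1; .3 .4 3.22 0 0 -.1 -.3",
  newtons=50,
)

```text
time: 2.2
ee_pos: [474.9, -313.2, 174.3]
tcp_rot: [0.672, 0.741, 0.0, 0.001]
force: [0.3, 0.3, 0.6]
grip_width: 75.2
grasp_force: 0.0
```

Emit:
arm_command(
  series="0 0 0 0 0 0 -1; 0 0 0 0 0 0 -1; 0 0 0 0 0 0 -1; 0 0 0 0 0 0 -1; 0 0 0 0 0 0 -1; 0 0 0 0 0 0 -1; 0 0 0 0 0 0 -1; 0 0 0 0 0 0 -1",
  newtons=80,
)

```text
time: 2.87
ee_pos: [474.8, -312.8, 174.1]
tcp_rot: [0.672, 0.741, 0.0, 0.001]
force: [-2.7, 1.3, 18.5]
grip_width: 41.9
grasp_force: 80.3
```

Run:
```python
from h import *
print(env.read_state()['ee_pos'],env.read_state()['grip_width'])
goal(475,-313.4,18,5.4)
```

```text
[ 474.76712652 -312.81929883  174.11474237] 41.8586106756408
shift [-0.015  0.004  0.028] turn [0.011 0.011 0.037] yaxis 5.62
```

Emit:
arm_command(
  series="0 0 -.5 0 0 0 -1; 0 0 -1.3 0 0 0 -1; 0 0 -2.2 0 0 0 -1; 0 0 -3.1 0 0 0 -1; 0 0 -4 0 0 0 -1; 0 0 -4.8 0 0 0 -1; 0 0 -5 0 0 0 -1; 0 0 -5 0 0 0 -1",
)

```text
time: 3.53
ee_pos: [474.8, -312.8, 375.0]
tcp_rot: [0.672, 0.741, 0.0, 0.002]
force: [1.1, -0.2, -5.5]
grip_width: 41.8
grasp_force: 86.0
```

Run:
```python
from h import *
w=load("pics/w1.npz",True); print("hole w1",onz(w,302.3,190.5,14), onz(w,302.3,189,14))
s=load("pics/scene.npz"); im=s["pixels"][:,:,::-1]
for z in (130,174): print(z,proj(s,[535.4,-25,z]))
# top-camera mask of spindle tip and lit bar for subpixel
c=load("pics/top.npz"); g=cv2.cvtColor(c["pixels"],cv2.COLOR_RGB2GRAY)
print(g[180:193,320:336])
st=env.read_state(); print(st['ee_pos'],st['force'],st['grip_width'])
cv2.imwrite("pics/sc.png",np.hstack([cv2.resize(im[180:270,195:305],(440,360),interpolation=cv2.INTER_CUBIC),cv2.resize(c["pixels"][174:204,310:340,::-1],(360,360),interpolation=cv2.INTER_CUBIC)]))
goal(535.4,-25,360-155,-6.9)
```

```text
hole w1 [ 473.51869589 -312.95531524   14.        ] [ 473.39057953 -311.68326902   14.        ]
130 [246.53525397 211.74815975]
174 [245.14294587 199.74825802]
[[ 77  83  75  86  87  85  87  86  76  82  87  88  89  86  86  86]
 [ 65  67  64  68  74  71  64  83 107  74  78  78  75  84  86  88]
 [ 58  59  58  54  47  71  95 101 110  83  70  65  61  70  72  71]
 [ 59  59  58  68  95  98 110 106 106 112  67  55  59  59  61  61]
 [ 60  60  56  76 107 108 105 108 107 112  81  61  57  60  59  60]
 [ 62  59  58  60 103 105 107 104 106 107 102  63  59  58  61  60]
 [ 62  61  58  54  86 105 106 106 107 109 109  82  66  63  60  58]
 [ 59  63  75  58  57 101 107 106 109  96  81  71  61  61  60  59]
 [ 58  57  80  78  56  80 109  94  81  67  53  53  57  58  57  57]
 [ 60  59  66  78  67  58  77  68  51  67  64  54  59  53  56  57]
 [ 58  59  55  65  62  56  50  66  70  70  62  58  53  56  56  56]
 [ 58  59  58  58  55  55  62  65  66  63  54  55  57  58  58  58]
 [ 60  58  58  56  58  55  59  55  54  56  60  58  56  52  55  57]]
[ 474.80760997 -312.77101957  374.98751517] [ 1.13388505 -0.21402246 -5.47844842] 41.79284656597968
shift [7.012 2.212 0.36 ] turn [0.032 0.026 2.089] yaxis 5.63
```

View pics/sc.png

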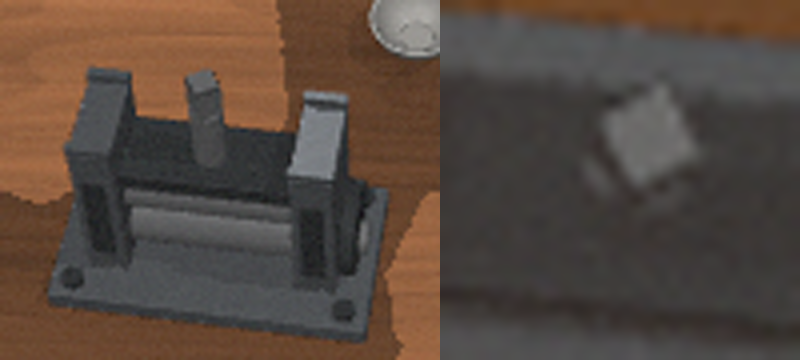

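The scene crop shows the spindle tip at scene (245,200), which matches the position from the top view exactly. The right crop shows the tip square turned about 37° in the image. Moving the bar over the spindle.

Emit:
arm_command(
  series=".8 .25 0 0 0 .3 -1; 1.7 .55 0 0 0 .6 -1; 2.6 .85 0 0 0 .9 -1; 3.5 1.1 0 0 0 1.2 -1; 4.4 1.4 0 0 0 1.5 -1; 5.3 1.7 0 0 0 1.8 -1; 6.2 1.95 0 0 0 2.1 -1; 7 2.2 0 0 0 2.1 -1",
)

```text
time: 4.2
ee_pos: [534.0, -23.1, 370.4]
tcp_rot: [0.749, 0.662, -0.001, -0.002]
force: [1.7, -0.6, -5.4]
grip_width: 41.6
grasp_force: 85.9
```

Emit:
arm_command(
  series="0 0 0 0 0 0 -1; 0 0 0 0 0 0 -1; 0 0 0 0 0 0 -1; 0 0 0 0 0 0 -1; 0 0 0 0 0 0 -1; 0 0 0 0 0 0 -1; 0 0 0 0 0 0 -1; 0 0 0 0 0 0 -1",
)

```text
time: 4.87
ee_pos: [534.6, -25.8, 372.7]
tcp_rot: [0.749, 0.663, 0.0, 0.0]
force: [-0.3, 0.6, -5.2]
grip_width: 41.7
grasp_force: 85.9
```

Run:
```python
from h import *
c=cap("wrist","pics/w2.png"); s=cap("scene","pics/s2.png"); st=env.read_state(); print(st['ee_pos'],st['force'],st['torque'])
cv2.imwrite("pics/w2s2.png",cv2.resize(np.hstack([c["pixels"],s["pixels"][100:310,145:425].repeat(2,0).repeat(2,1)])[:,:,::-1],(800,300)))
goal(535.4,-25,175+130-155,-6.9)
```

```text
[534.68774533 -25.59733151 372.79510339] [-0.16603785 -0.36429598 -6.31291353] [-0.0218513  -0.02288942 -0.05733744]
shift [0.017 0.016 1.695] turn [ 0.001 -0.    -0.016] yaxis -6.99
```

View pics/w2s2.png

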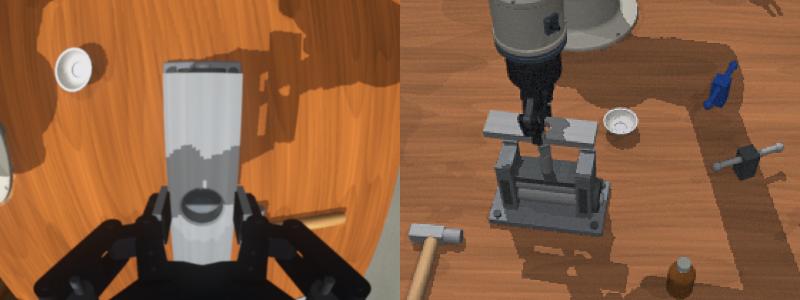

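The bar is held level and square over the mill, with the spindle tip appearing under the hole (wrist crop, about (203,203)). Lowering in stages.

Emit:
arm_command(
  series="0 0 .3 0 0 0 -1; 0 0 .6 0 0 0 -1; 0 0 .9 0 0 0 -1; 0 0 1.1 0 0 0 -1; 0 0 1.3 0 0 0 -1; 0 0 1.45 0 0 0 -1; 0 0 1.5 0 0 0 -1; 0 0 1.5 0 0 0 -1",
)

```text
time: 5.63
ee_pos: [534.7, -25.4, 312.4]
tcp_rot: [0.749, 0.663, -0.0, -0.0]
force: [0.4, 0.6, -5.3]
grip_width: 41.2
grasp_force: 85.8
```

Emit:
arm_command(
  series=".02 .02 .05 0 0 0 -1; .02 .02 .1 0 0 0 -1; .02 .02 .14 0 0 0 -1; .02 .02 .17 0 0 0 -1; .02 .02 .2 0 0 0 -1; .02 .02 .21 0 0 0 -1; .02 .02 .21 0 0 0 -1; .02 .02 .21 0 0 0 -1",
)

```text
time: 6.3
ee_pos: [535.6, -24.7, 304.4]
tcp_rot: [0.749, 0.663, 0.0, 0.0]
force: [0.2, -0.2, -5.1]
grip_width: 41.8
grasp_force: 85.9
```

Emit:
arm_command(
  series="0 0 .02 0 0 0 -1; 0 0 .03 0 0 0 -1; 0 0 .04 0 0 0 -1; 0 0 .04 0 0 0 -1; 0 0 .04 0 0 0 -1; 0 0 .04 0 0 0 -1; 0 0 .04 0 0 0 -1; 0 0 .04 0 0 0 -1",
)

```text
time: 6.97
ee_pos: [535.5, -24.7, 304.1]
tcp_rot: [0.749, 0.663, 0.0, 0.0]
force: [-8.8, 0.6, 22.9]
grip_width: 41.4
grasp_force: 89.1
```

Run:
```python
from h import *
c=cap("wrist","pics/w3.png"); s=cap("scene","pics/s3.png"); st=env.read_state(); print(st['ee_pos'],st['force'],st['torque'])
cv2.imwrite("pics/w3s3.png",cv2.resize(np.hstack([c["pixels"][0:420],s["pixels"][160:265,175:315].repeat(4,0).repeat(4,1)])[:,:,::-1],(800,300)))
```

```text
[535.55249706 -24.65293501 304.13705217] [-7.96514012  1.31856003 23.20998941] [ 0.07706172  1.45744803 -0.01479024]
```

View pics/w3s3.png

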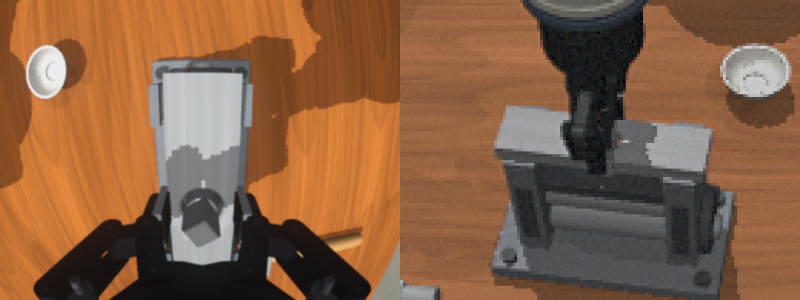

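The bar lies flat between the lips with the spindle up through its hole (wrist crop, about (203,220)). Contact was felt at TCP z 304.1, the expected seat height. Releasing and rising.

Emit:
arm_command(
  series="0 0 -.03 0 0 0 -.3; 0 0 -.03 0 0 0 0; 0 0 -.03 0 0 0 .3; 0 0 -.03 0 0 0 1; 0 0 -.03 0 0 0 1; 0 0 -.03 0 0 0 1; 0 0 -.03 0 0 0 1; 0 0 -.03 0 0 0 1",
)

```text
time: 7.73
ee_pos: [535.6, -24.7, 303.9]
tcp_rot: [0.749, 0.663, 0.0, 0.0]
force: [0.2, 0.6, 0.3]
grip_width: 85.3
grasp_force: 0.0
```

Emit:
arm_command(
  series="0 0 -.5 0 0 0 1; 0 0 -1.2 0 0 0 1; 0 0 -2 0 0 0 1; 0 0 -2.8 0 0 0 1; 0 0 -3.3 0 0 0 1; 0 0 -3.3 0 0 0 1; 0 0 -3.3 0 0 0 1; 0 0 -3.3 0 0 0 1",
)

```text
time: 8.4
ee_pos: [535.3, -24.6, 435.2]
tcp_rot: [0.749, 0.663, -0.0, -0.0]
force: [0.2, -0.2, 0.4]
grip_width: 85.5
grasp_force: 0.0
```

Run:
```python
from h import *
c=cap("wrist","pics/w4.png"); st=env.read_state(); print(st['ee_pos'],st['grip_width'],st['force'])
c=load("pics/w4.npz",True)
p=proj(c,[535.4,-25,174]); print(p, proj(c,[535.4,-25,144]))
x,y=int(p[0]),int(p[1])
print(cv2.imwrite("pics/w4c.png",cv2.resize(c["pixels"][max(0,y-70):y+80,x-100:x+100,::-1],(800,600),interpolation=cv2.INTER_CUBIC)),x-100,max(0,y-70))
goal(455.5,325.8,230,20.8)
```

```text
[535.30878552 -24.63074505 434.84796007] 85.34430168442557 [-0.19865252 -0.72017933 -1.12421941]
[284.10271422 216.14545305] [284.00461263 203.89889425]
True 184 146
shift [ 8.454 -3.042  1.253] turn [-0.017 -0.005 -4.629] yaxis -6.97
```

View pics/w4c.png

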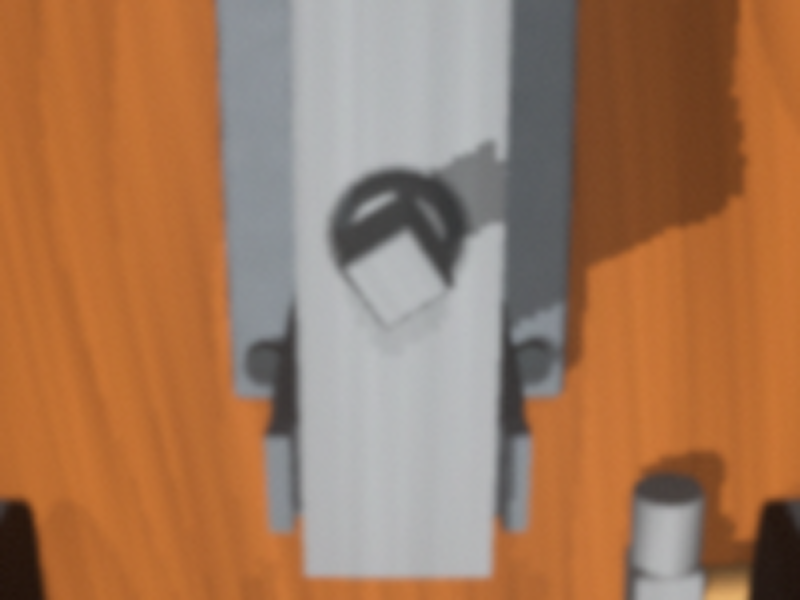

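The bar is seated, with the spindle centred in the hole. The tip square's corners in the crop are at about (345,267), (406,228), (449,285) and (390,327). Computing its yaw and centre.

Run:
```python
from h import *
c=load("pics/w4.npz",True)
q=np.array([onz(c,184+(u+.5)/4-.5,146+(v+.5)/4-.5,174)[:2] for u,v in [(345,267),(406,228),(449,285),(390,327)]])
print(q.round(1),q.mean(0))
for i in range(4):
    e=q[(i+1)%4]-q[i]; print(np.linalg.norm(e).round(2),(np.degrees(np.arctan2(e[1],e[0]))%90).round(1))
# region mask
g=cv2.cvtColor(c["pixels"],cv2.COLOR_RGB2GRAY); print(g[203:228:2,268:300:2])
```

```text
[[525.1 -20.7]
 [537.4 -14.5]
 [544.2 -26.7]
 [532.  -33.8]] [534.6964164  -23.90764191]
13.81 26.9
13.94 28.8
14.08 30.5
14.81 27.8
[[ 75  72  69  67  66  68  67  77 102 101  66  63  84  96  62  59]
 [ 72  68  67  67  66  72  90 130 162 153  92  63  64  81  62  68]
 [ 80  68  67  67  78 115 153 176 180 175 135  72  62  62  62  83]
 [ 97  68  72  97 137 169 181 184 183 180 168 112  67  61  68  98]
 [110  87 122 156 178 184 185 183 184 182 178 156  92  63  71 127]
 [143 130 173 180 181 183 185 184 184 183 181 176 138  77  87 152]
 [175 139 166 183 181 182 184 185 183 184 184 180 169 119  93 167]
 [185 169 148 176 182 182 183 185 186 184 184 182 179 158 124 174]
 [185 179 162 158 182 182 181 183 186 184 184 183 176 162 171 186]
 [185 183 173 160 166 184 182 182 185 186 181 166 161 167 180 187]
 [185 188 180 170 157 176 184 182 182 176 166 162 166 171 181 188]
 [185 187 182 175 170 156 179 180 167 165 171 169 168 174 183 187]
 [186 187 184 179 177 165 163 169 171 174 173 171 170 179 185 187]]
```

Emit:
arm_command(
  series="1 -.35 0 0 0 -.6 1; 2 -.7 0 0 0 -1.2 1; 3 -1.05 0 0 0 -1.8 1; 4 -1.4 0 0 0 -2.4 1; 5 -1.75 0 0 0 -3 1; 6 -2.1 .1 0 0 -3.6 1; 6.8 -2.4 .2 0 0 -4.2 1; 7.5 -2.7 .3 0 0 -4.6 1",
)

```text
time: 9.12
ee_pos: [463.7, 288.8, 422.5]
tcp_rot: [0.567, 0.824, -0.001, -0.001]
force: [0.4, -0.1, -0.8]
grip_width: 85.4
grasp_force: 0.0
```

Emit:
arm_command(
  series="0 0 0 0 0 0 1; 0 0 0 0 0 0 1; 0 0 0 0 0 0 1; 0 0 0 0 0 0 1; 0 0 0 0 0 0 1; 0 0 0 0 0 0 1; 0 0 0 0 0 0 1; 0 0 0 0 0 0 1",
)

```text
time: 9.78
ee_pos: [465.0, 285.8, 424.0]
tcp_rot: [0.569, 0.822, 0.0, 0.0]
force: [0.4, -0.4, 0.5]
grip_width: 85.3
grasp_force: 0.0
```

Run:
```python
from h import *
cap("wrist","pics/w5.png"); c=load("pics/w5.npz",True); print(env.read_state()['ee_pos'])
print(proj(c,[455.5,325.8,60]),proj(c,[433,385,47]),proj(c,[478,266.5,47]))
goal(455.5,325.8,200,20.8)
```

```text
[464.93848846 285.91584371 424.03545031]
[288.10774325 144.28541683] [287.76707268  83.51443112] [287.91213336 199.43628565]
shift [1.016 0.13  1.726] turn [ 0.002 -0.    -0.034] yaxis 20.6
```

View pics/w5.png

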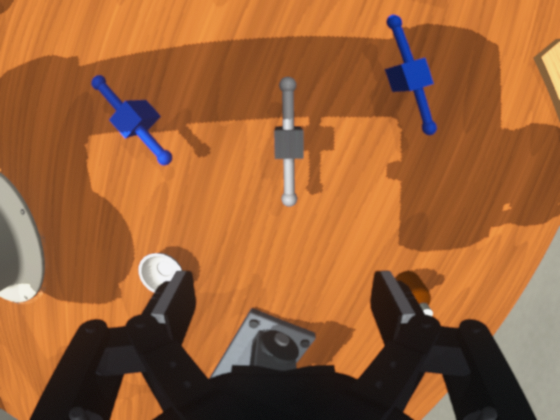

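The steel handle sits at (288,142), with its arm balls at (288,84) and (289,200), right where predicted. Blue ones are well clear at (134,118) and (413,74). Descending onto the hub.

Emit:
arm_command(
  series=".7 .1 .7 0 0 0 1; 1 .13 1.5 0 0 0 1; 1 .13 2.4 0 0 0 1; 1 .13 3.3 0 0 0 1; 1 .13 4.2 0 0 0 1; 1 .13 5.1 0 0 0 1; 1 .13 5.6 0 0 0 1; 1 .13 5.82 0 0 0 1",
)

```text
time: 10.5
ee_pos: [454.9, 325.0, 188.2]
tcp_rot: [0.569, 0.822, -0.002, -0.001]
force: [-1.4, -0.1, -0.2]
grip_width: 85.5
grasp_force: 0.0
```

Emit:
arm_command(
  series="0 0 0 0 0 0 1; 0 0 0 0 0 0 .3; 0 0 0 0 0 0 0; 0 0 0 0 0 0 -1; 0 0 0 0 0 0 -1; 0 0 0 0 0 0 -1; 0 0 0 0 0 0 -1; 0 0 0 0 0 0 -1",
  newtons=60,
)

```text
time: 11.17
ee_pos: [455.8, 325.6, 192.3]
tcp_rot: [0.569, 0.822, 0.001, 0.0]
force: [-1.5, -1.5, 12.7]
grip_width: 29.2
grasp_force: 58.1
```

Emit:
arm_command(
  series="0 0 0 0 0 0 -1; 0 0 0 0 0 0 -1; 0 0 0 0 0 0 -1; 0 0 0 0 0 0 -1; 0 0 0 0 0 0 -1; 0 0 0 0 0 0 -1; 0 0 0 0 0 0 -1; 0 0 0 0 0 0 -1",
  newtons=100,
)

```text
time: 11.83
ee_pos: [455.8, 325.6, 192.4]
tcp_rot: [0.569, 0.822, 0.001, 0.0]
force: [-2.1, -1.6, 15.1]
grip_width: 28.9
grasp_force: 97.2
```

Run:
```python
from h import *
st=env.read_state(); print(st['ee_pos'],st['grip_width'],st['force']); goal(455.5,325.8,36,20.8)
c=load("pics/w4.npz",True); g=cv2.cvtColor(c["pixels"],cv2.COLOR_RGB2GRAY)
m=(g>172).astype(np.uint8); m[:200]=0;m[230:]=0;m[:,:268]=0;m[:,299:]=0
m=cv2.morphologyEx(m,cv2.MORPH_OPEN,np.ones((3,3),np.uint8))
n,l,s,ce=cv2.connectedComponentsWithStats(m,connectivity=4); k=l[214,283]; print(s[k],ce[k])
cs,_=cv2.findContours((l==k).astype(np.uint8),0,1)
q=np.array([onz(c,*p[0],174)[:2] for p in max(cs,key=len)],np.float32); print(cv2.minAreaRect(q))
```

```text
[455.83950766 325.62513922 192.37740393] 28.922392916561446 [-2.10603202 -1.59546276 15.10070951]
shift [ 0.007 -0.006  0.034] turn [ 0.016 -0.003 -0.029] yaxis 20.63
[273 207  20  19 252] [282.58730159 215.90079365]
((534.3221435546875, -24.730960845947266), (12.384716033935547, 12.613277435302734), 25.867313385009766)
```

Emit:
arm_command(
  series="0 0 -.5 0 0 0 -1; 0 0 -1.3 0 0 0 -1; 0 0 -2.2 0 0 0 -1; 0 0 -3.1 0 0 0 -1; 0 0 -4 0 0 0 -1; 0 0 -4.8 0 0 0 -1; 0 0 -5.2 0 0 0 -1; 0 0 -5.2 0 0 0 -1",
)

```text
time: 12.5
ee_pos: [456.0, 325.7, 403.4]
tcp_rot: [0.569, 0.822, 0.003, 0.001]
force: [1.1, -0.6, -2.6]
grip_width: 29.1
grasp_force: 99.0
```

Run:
```python
from h import *
st=env.read_state(); print(st['ee_pos'],st['force'],st['torque'])
goal(534.8,-24.6,400-155,27.5)
```

```text
[455.9808588  325.73093245 403.40628404] [ 1.06306934 -0.60271583 -2.62748944] [-0.00041476 -0.02789848 -0.0157074 ]
shift [-8.891 -1.243  0.068] turn [ 0.064 -0.006 -1.145] yaxis 20.63
```

Emit:
arm_command(
  series="-1 -.14 0 0 0 -.2 -1; -2 -.28 0 0 0 -.4 -1; -3 -.42 0 0 0 -.6 -1; -4 -.56 0 0 0 -.8 -1; -5 -.7 0 0 0 -1 -1; -6 -.84 0 0 0 -1.15 -1; -7 -.98 0 0 0 -1.15 -1; -8 -1.12 0 0 0 -1.15 -1",
)

```text
time: 13.17
ee_pos: [526.0, 8.2, 398.1]
tcp_rot: [0.518, 0.855, -0.0, -0.001]
force: [1.3, 0.3, -2.3]
grip_width: 29.0
grasp_force: 99.0
```

Emit:
arm_command(
  series="-.5 -.1 0 0 0 0 -1; -.5 -.1 0 0 0 0 -1; -.5 -.1 0 0 0 0 -1; -.5 -.1 0 0 0 0 -1; -.5 -.1 0 0 0 0 -1; -.5 -.1 0 0 0 0 -1; -.5 -.1 0 0 0 0 -1; -.5 -.1 0 0 0 0 -1",
)

```text
time: 13.83
ee_pos: [532.0, -8.8, 399.1]
tcp_rot: [0.518, 0.855, 0.0, 0.0]
force: [-0.9, -0.7, -2.3]
grip_width: 29.0
grasp_force: 99.0
```

Run:
```python
from h import *
st=env.read_state(); print(st['ee_pos'],st['force'],st['torque'])
goal(534.8,-24.6,380-155,27.5)
```

```text
[531.99976614  -8.78988115 399.14931102] [-0.9074643  -0.68459441 -2.27531213] [0.01069252 0.01456028 0.01689256]
shift [-0.383 -0.121  0.479] turn [0.    0.    0.014] yaxis 27.58
```

Emit:
arm_command(
  series="-.38 -.12 .1 0 0 0 -1; -.38 -.12 .2 0 0 0 -1; -.38 -.12 .3 0 0 0 -1; -.38 -.12 .4 0 0 0 -1; -.38 -.12 .5 0 0 0 -1; -.38 -.12 .6 0 0 0 -1; -.38 -.12 .65 0 0 0 -1; -.38 -.12 .65 0 0 0 -1",
)

```text
time: 14.5
ee_pos: [534.7, -24.9, 372.6]
tcp_rot: [0.518, 0.855, -0.0, -0.0]
force: [-0.7, 0.0, -3.2]
grip_width: 29.1
grasp_force: 99.0
```

Run:
```python
from h import *
st=env.read_state(); print(st['force'],st['torque']); goal(534.8,-24.6,365-155,27.5)
cap("wrist","pics/w6.png");s=cap("scene","pics/s6.png")
c=load("pics/w6.npz",True)
p=proj(c,[534.8,-24.6,174]).astype(int); print(p)
cv2.imwrite("pics/ws6.png",np.hstack([cv2.resize(c["pixels"],(400,300)),cv2.resize(s["pixels"][160:220,205:285],(400,300))])[:,:,::-1])
```

```text
[-0.70468022  0.03841353 -3.15050679] [ 0.04990633 -0.00325519  0.00033125]
shift [0.005 0.005 0.19 ] turn [-0.006 -0.006  0.006] yaxis 27.54
[283 253]
```

View pics/ws6.png

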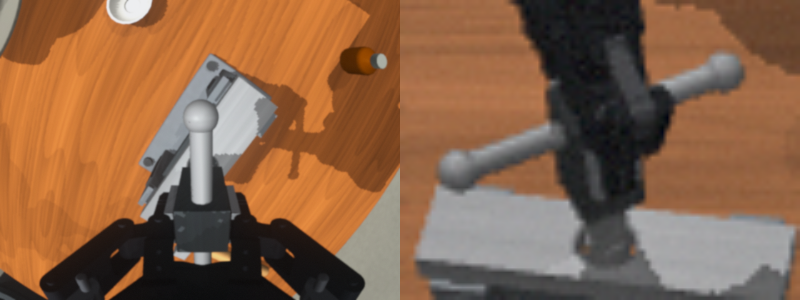

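The hub hangs upright just over the spindle tip (scene crop, about (608,225)) and looks centred. Feeling downward.

Emit:
arm_command(
  series="0 0 .04 0 0 0 -1; 0 0 .08 0 0 0 -1; 0 0 .12 0 0 0 -1; 0 0 .16 0 0 0 -1; 0 0 .2 0 0 0 -1; 0 0 .22 0 0 0 -1; 0 0 .22 0 0 0 -1; 0 0 .22 0 0 0 -1",
)

```text
time: 15.27
ee_pos: [534.9, -25.1, 364.3]
tcp_rot: [0.519, 0.855, -0.0, -0.0]
force: [0.1, -0.2, -2.0]
grip_width: 29.1
grasp_force: 99.0
```

Emit:
arm_command(
  series="0 0 .02 0 0 0 -1; 0 0 .04 0 0 0 -1; 0 0 .06 0 0 0 -1; 0 0 .08 0 0 0 -1; 0 0 .1 0 0 0 -1; 0 0 .1 0 0 0 -1; 0 0 .1 0 0 0 -1; 0 0 .1 0 0 0 -1",
)

```text
time: 15.93
ee_pos: [534.9, -25.1, 360.4]
tcp_rot: [0.519, 0.855, 0.0, 0.0]
force: [0.2, -0.3, -3.3]
grip_width: 28.9
grasp_force: 99.0
```

Run:
```python
from h import *
st=env.read_state(); print(st['ee_pos'],st['force'],st['torque'])
```

```text
[534.89488611 -25.06826425 360.35380871] [ 0.18295866 -0.28978702 -3.31763207] [ 0.02941547 -0.01187577  0.07992944]
```

It has entered without resistance, 6 mm past the tip. Continuing.

Emit:
arm_command(
  series="0 0 .06 0 0 0 -1; 0 0 .12 0 0 0 -1; 0 0 .18 0 0 0 -1; 0 0 .24 0 0 0 -1; 0 0 .3 0 0 0 -1; 0 0 .36 0 0 0 -1; 0 0 .4 0 0 0 -1; 0 0 .4 0 0 0 -1",
)

```text
time: 16.6
ee_pos: [534.8, -25.1, 343.9]
tcp_rot: [0.519, 0.855, -0.0, -0.0]
force: [0.3, -0.5, -1.8]
grip_width: 28.9
grasp_force: 99.0
```

Emit:
arm_command(
  series="0 0 .02 0 0 0 -1; 0 0 .04 0 0 0 -1; 0 0 .06 0 0 0 -1; 0 0 .08 0 0 0 -1; 0 0 .09 0 0 0 -1; 0 0 .1 0 0 0 -1; 0 0 .1 0 0 0 -1; 0 0 .1 0 0 0 -1",
)

```text
time: 17.27
ee_pos: [534.9, -25.1, 341.1]
tcp_rot: [0.519, 0.855, 0.0, 0.0]
force: [-4.0, 0.7, 11.7]
grip_width: 29.4
grasp_force: 101.2
```

Run:
```python
from h import *
st=env.read_state(); print(st['ee_pos'],st['force'],st['torque'])
```

```text
[534.87799794 -25.08084245 341.10882196] [-4.01190726  0.70346909 11.71433484] [ 0.10185698  0.78941076 -0.01546651]
```

Contact came at the expected height (341.1, against 341.4). One more firm push to confirm the stop, then release.

Emit:
arm_command(
  series="0 0 .01 0 0 0 -1; 0 0 .02 0 0 0 -1; 0 0 .03 0 0 0 -1; 0 0 .03 0 0 0 -1; 0 0 .03 0 0 0 -1; 0 0 .03 0 0 0 -1; 0 0 .03 0 0 0 -1; 0 0 .03 0 0 0 -1",
)

```text
time: 17.93
ee_pos: [534.9, -25.1, 340.8]
tcp_rot: [0.519, 0.855, 0.0, 0.001]
force: [-8.0, 1.4, 28.3]
grip_width: 28.8
grasp_force: 103.0
```

Emit:
arm_command(
  series="0 0 -.03 0 0 0 -.8; 0 0 -.03 0 0 0 -.5; 0 0 -.03 0 0 0 0; 0 0 -.03 0 0 0 1; 0 0 -.03 0 0 0 1; 0 0 -.03 0 0 0 1; 0 0 -.03 0 0 0 1; 0 0 -.03 0 0 0 1",
)

```text
time: 18.6
ee_pos: [534.9, -25.1, 340.3]
tcp_rot: [0.519, 0.855, -0.0, -0.0]
force: [-0.0, -0.7, 0.1]
grip_width: 85.4
grasp_force: 0.0
```

Emit:
arm_command(
  series="0 0 -.3 0 0 0 1; 0 0 -.9 0 0 0 1; 0 0 -1.7 0 0 0 1; 0 0 -2.6 0 0 0 1; 0 0 -3.2 0 0 0 1; 0 0 -3.2 0 0 0 1; 0 0 -3.2 0 0 0 1; 0 0 -3.2 0 0 0 1",
)

```text
time: 19.27
ee_pos: [534.6, -25.0, 467.8]
tcp_rot: [0.519, 0.855, -0.0, -0.0]
force: [-0.2, -0.0, -1.3]
grip_width: 85.3
grasp_force: 0.0
```

Run:
```python
from h import *
cap("wrist","pics/w7.png");s=cap("scene","pics/s7.png");c=load("pics/w7.npz",True);s=load("pics/s7.npz")
print("pred hub top scene",proj(s,[534.9,-25,209]),"wrist",proj(c,[534.9,-25,209]))
cv2.imwrite("pics/ws7.png",np.hstack([cv2.resize(c["pixels"],(400,300)),cv2.resize(s["pixels"][150:270,165:325],(400,300))])[:,:,::-1])
```

```text
pred hub top scene [243.98314296 189.41963487] wrist [283.66080416 217.49184176]
```

View pics/ws7.png

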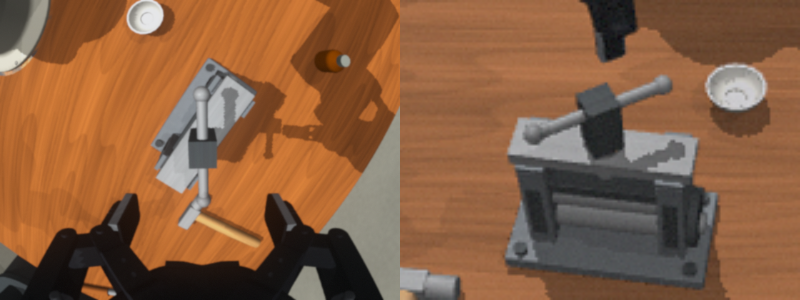

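The picture shows the handle upright and home just above the seated bar. Its hub top is at scene crop (600,98), against a predicted (597,99). The gripper is clear, and the dish, flask and hammer are undisturbed.

```bash
python3 -c "
from station import env
print(env.job_done())"
```

```text
the job is handed in; nothing more can be done
None
```

The job is handed in at about 19 s of the 72 s allowed: the bar is seated in its saddles, the steel T-handle is pushed home on the spindle's shoulder, and the flask, hammer and dish were left where they were.

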